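# Close up the spice rack's sliding fence

## Robot

A 6-joint arm with a two-finger parallel gripper is mounted at the origin on a cart in front of the work surface, level with it; the furniture and walls round the work are solid. World frame = base frame: x ahead of the robot, y to its left, z up, the work surface at z = 0. Lengths are in m, angles in rad, forces in N, time in s.
With the tool pointing down it reaches from about 0.325 to 0.9 m from the base axis. Payload 6.1 kg.
Tool frame: the origin (TCP) lies midway between the tips of the shut fingers; the grasp point (between the pads) lies 19 mm behind it; z points along the fingers, y is the line along which they close (so a half turn about z gives the same grasp; the last joint's range is limited). The gripper opens to 85 mm and grips with 20 to 120 N. Pads are 22 mm wide; open, the fingers measure 114 mm over their backs; the gripper's body (76 mm by 85 mm) begins 54 mm behind the grasp point. The pads swing forward as they close: fully open they stand 13 mm farther back than shut.
Start: joints at [-1.234, 0.22, 1.526, -0, 1.395, -0.126], TCP at [0.279, -0.559, 0.231] pointing down, gripper open.
Joint ranges: [-2.98, 2.98], [-0.91, 2.08], [0.09, 2.57], [-1.24, 4.39], [0.2, 2.65], [-2.68, 2.68]. Speed limits (rad/s): [2.57, 2.57, 3.01, 3.14, 3.14, 3.14].

## Interface

Orientations are given as [roll, pitch, yaw] about the fixed x, y, z axes, in that order (R = Rz(yaw) Ry(pitch) Rx(roll)).
In Python, from plant import movep, move_l, set_joints, gripper_to, hold, inverse_kinematics, observe, get_image, get_calibration, Unreachable, job_done gives the robot as it stands. Calls block until the motion is done:
- movep(position, orientation): joint-space move of the TCP to a pose.
- move_l(position, feed=0.15, rotation=None, max_force=None): straight line of the TCP; rotation=None keeps the orientation; feed is the mean speed in m/s. With max_force (N) it stops when the force on the tool has changed by that much, and returns True; else False.
- set_joints(angles): joint-space move.
- gripper_to(opening, f_grip=None): finger opening in m; f_grip is the grip in N (None keeps the last); returns when the fingers have stopped.
- hold(seconds).
- inverse_kinematics(position, orientation): joint angles nearest the present ones, or None.
- observe(): the state.
- get_image(name): name is "scene" or "top" or "wrist"; returns (picture, depth): 384x512x3 uint8, red, green, blue; 384x512 float32, m along the optical axis (not along the pixel's ray), 0 where there is no reading.
- get_calibration(name): a dict with "intrinsics" (3x3 intrinsics, pixels), "dist_coeffs" ([k1, k2, p1, p2, k3] as OpenCV has them; the pictures are not rectified), "world_from_camera" (4x4, takes a point from camera to world coordinates). Camera axes: x right, y down, z forward; pixel columns grow to the right and rows downward; lengths in m; the calibration is good to about 2 mm. A picture is of the moment at which its call begins: read the wrist's pose just before it. get_calibration takes no time and is no camera call; for the wrist camera it gives the pose at the moment of the call.
A pose or a line that the arm cannot do raises Unreachable and nothing moves.
- job_done(): hands the job in; it is judged then, once.
The state is a dict: "time_s": time; "q": joint angles; "joint_velocities": joint speeds; "joint_torque": joint torques, N m; "eef_pos": TCP position; "tcp_rot": TCP orientation; "ft_force": force on the tool from outside, world axes, zero at the start; "torque": the same for the moment, N m; "opening": finger opening in m; "grasp_force": force on a finger pad.
Only numpy, scipy, OpenCV 4.12 (cv2) and the standard library are available. Lean on these libraries where they do the work, as an engineer would, in place of code of your own. Each camera call takes 0.05 s, during which the arm holds its last target. There are 200 camera calls.

## Task

Close up the spice rack: squeeze the release lever on its sliding fence and, keeping it squeezed, slide the fence gently towards the tins until they stand together against the end stop without being crushed. Then let go so that the catch drops fully into a notch right there, as close to the closed-up row as the notches allow: if it lands on top between two notches, ease the fence to the next notch by feel, and never force the catch against a notch. Leave the tins standing and the things round about undisturbed.

Things in the scene. Friction and masses are not known exactly. Their poses are not given: they have to be found in the camera images.
- rack: Wooden spice rack, fixed: a board 12 mm thick, 98 mm wide, from x = -165 to +180 mm. Origin on its underside, mid-width; x runs along it towards the end stop, y to its left, z up. Three tins stand on it in a channel 65 mm wide between two walls (outer faces y = +-40.5 mm, 44 mm high). An upright end stop block closes the channel; its face is at x = 140 to 160 mm, set by hand and not measured.
- left_wall_top (a point): Mid-length point on top of the left wall (x = 0, y = 36.5, z = 44 mm in the rack). A steel strip lies there with notches open upwards, 5 mm deep, 8 mm wide, one every 15 mm, with flat crests 7 mm long between; behind them one long notch where the fence is parked at the start. The notches' places along x differ by up to 7 mm either way from rack to rack and are not measured.
- fence (a joint): The aluminium fence slides along the rack's x; value in m, grows towards the tins. Its flat face (60 mm wide, 14 to 80 mm up) is at x = -0.074 + value in the rack. The closed-up row of tins is 159 mm long, so the fence meets it somewhere between 0.055 and 0.076. It slides with 1 to 4 N of friction, 4 to 6 N with the catch dragging on a crest. With the catch in a short notch it has 3 mm of play.
- fence_face (a point): Mid-width point on the fence's face, 47 mm above the worktop. Sprung release lever on the fence: its tooth (5 mm thick, geom lever_c0) hangs over the left wall 31 mm behind the face. Tooth centre above the worktop: 42 mm fully down in a notch, about 47 mm resting on a crest, 50 mm fully squeezed. It clears the crests only in the last quarter of the squeeze, so squeeze fully.
- grip_mid (a point): On the fence: mid-point between its two grip bars with the lever let go, 118 mm above the worktop, 31 mm behind the fence's face. Both bars are round, 12 mm thick, 32 mm long, along the rack's x. The lever's bar is at y = +18 mm from here (outer face +24) and moves up to 13 mm towards the fixed bar when squeezed (spring 2 to 5 N): 48 mm over both bars let go, 35 mm squeezed.
- fixed_bar (a point): Centre of the fixed grip bar, 18 mm to the rack's -y side of grip_mid (outer face at -24 mm). It does not give and stops its finger, so put the hand on from above, a finger outside each bar, centred on the squeezed pair (6 mm to the -y side of grip_mid).
- cheeks (a point): Mid-point between two upright cheek plates at the ends of the fixed bar: 32 mm apart inside, 4 mm thick, reaching from 10 to 52 mm on the rack's -y side of grip_mid, 102 to 136 mm above the worktop. They catch a finger that stands between them, so the fence can also be drawn along with the lever let go.
- tin_large_mid (a point): Centre (half-way up) of the large round spice tin, 60 mm in diameter, 92 mm high, standing in the rack.
- tin_middle_mid (a point): Centre of the middle-sized round spice tin, 52 mm in diameter, 78 mm high, standing in the rack.
- tin_small_mid (a point): Centre of the small round spice tin, 47 mm in diameter, 66 mm high, standing in the rack. The order of the three tins varies.
- egg_cup_mid (a point): Centre of a white egg cup, 46 mm wide, 59 mm high, left of the rack; to be left alone.
- mustard_pot_mid (a point): Centre of a stoneware mustard pot with a lid, 64 mm wide, 80 mm high, right of the rack; to be left alone.
Not all that is in view belongs to the job. What is shaped like the part that bears tin_small_mid but purple is not meant.

How it is judged:
On the way:
1. the lever is held squeezed, its tooth clear of the notches, with the fence slid on (height (world z) of lever_c0 above 0.048 m and value of joint fence above 0.03 m), for 0.1 s.
At the end, for the whole second after the job is handed in: The lever is let go with its tooth fully down in a notch (tooth centre below 43.5 mm), the fence at rest; the three tins upright (within 0.1 rad) on the board, in a row with no gap over 5 mm between them or to the end stop (stop_c0), and the fence's face at most 20 mm from the nearest tin (height (world z) of lever_c0 below 0.0435 m and velocity of joint fence between -0.01 and 0.01 m/s and ((horizontal distance between tin_large_mid and tin_middle_mid below 0.061 m and horizontal distance between tin_large_mid and tin_small_mid below 0.0585 m) or (horizontal distance between tin_middle_mid and tin_large_mid below 0.061 m and horizontal distance between tin_middle_mid and tin_small_mid below 0.0545 m) or (horizontal distance between tin_small_mid and tin_large_mid below 0.0585 m and horizontal distance between tin_small_mid and tin_middle_mid below 0.0545 m)) and (x of tin_large_mid in the frame of fence_face below 0.05 m or x of tin_middle_mid in the frame of fence_face below 0.046 m or x of tin_small_mid in the frame of fence_face below 0.0435 m) and (horizontal distance between tin_large_mid and stop_c0 below 0.041 m or horizontal distance between tin_middle_mid and stop_c0 below 0.037 m or horizontal distance between tin_small_mid and stop_c0 below 0.0345 m) and angle between each of tin_large_mid, tin_middle_mid, tin_small_mid's own z axis and vertical below 0.1 rad and z of tin_large_mid in the frame of rack below 0.064 m and z of tin_middle_mid in the frame of rack below 0.057 m and z of tin_small_mid in the frame of rack below 0.051 m); the robot touches nothing.
It fails at once if the fence presses on a tin with more than 20 N (contact force between fence_c0 and tin_large above 20 N or contact force between fence_c0 and tin_middle above 20 N or contact force between fence_c0 and tin_small above 20 N).
It fails at once if the catch's tooth is forced against the strip with more than 25 N (contact force between lever_c0 and anything else above 25 N).
It fails at once if a tin is tipped over (angle between any of tin_large_mid, tin_middle_mid, tin_small_mid's own z axis and vertical above 0.4 rad).
It fails at once if the egg cup or the mustard pot is shifted by more than 30 mm (distance of any of egg_cup_mid, mustard_pot_mid from where it was at the start of the episode above 0.03 m).
It also fails if it takes over 69 s, if anything falls off the work surface, if the arm or the gripper's body presses on something with over 40 N, if the wrist force passes 120 N, or if a joint passes its speed limit or range.

## Working session

There is one attempt and no reset: what is moved stays moved. The work goes in short steps, each a Python script; the robot and the scene stay as the last script left them, time stands still between calls to the robot, and variables do not carry over. Pictures are saved under pics/ and viewed, at most 10 in all, crops included, and the job is handed in when it is done.

```bash
ls; mkdir -p pics; python3 - <<'E'
from plant import *
import cv2,numpy as np
for n in("scene","top"):
    p,d=get_image(n); c=get_calibration(n)
    np.savez(f"pics/{n}0.npz",p=p,d=d,**{k:np.array(v) for k,v in c.items()})
    cv2.imwrite(f"pics/{n}0.png",cv2.resize(p[:,:,::-1],(800,600)))
    print(n,np.round(c["world_from_camera"],3).tolist(),np.round(c["intrinsics"],1).tolist(),c["dist_coeffs"])
print(observe())
E
```

```text
pics
scene [[-0.736, -0.382, 0.559, 0.004], [-0.677, 0.415, -0.608, 0.665], [0.0, -0.826, -0.564, 0.661], [0.0, 0.0, 0.0, 1.0]] [[379.0, 0.0, 254.3], [0.0, 379.0, 192.1], [0.0, 0.0, 1.0]] [-0.03800987  0.          0.          0.          0.        ]
top [[-0.017, -0.989, 0.149, 0.415], [-1.0, 0.016, -0.005, 0.061], [0.002, -0.149, -0.989, 1.308], [0.0, 0.0, 0.0, 1.0]] [[489.5, 0.0, 255.4], [0.0, 489.5, 196.2], [0.0, 0.0, 1.0]] [-0.00330427  0.          0.          0.          0.        ]
{'time_s': 0.1, 'q': array([-1.23408220e+00,  2.21148023e-01,  1.52748839e+00, -1.01335402e-05,
        1.39470375e+00, -1.26081626e-01]), 'joint_velocities': array([ 0.00044002,  0.00010243, -0.00324508,  0.00083087,  0.0008143 ,
       -0.00179259]), 'joint_torque': array([ 1.57180886e-03, -4.98244572e+01, -3.90545511e+01, -2.11173251e-04,
        5.64353017e-03,  3.40875454e-05]), 'eef_pos': array([ 0.27885581, -0.55873809,  0.23031257]), 'tcp_rot': array([-3.13985776e+00, -2.09850701e-04,  4.62797353e-01]), 'ft_force': array([-0.2048281 , -0.06485012,  0.16605979]), 'torque': array([ 0.02595621,  0.00052204, -0.0180844 ]), 'grasp_force': 0.0, 'opening': 0.08517410517861389}
```

View pics/scene0.png

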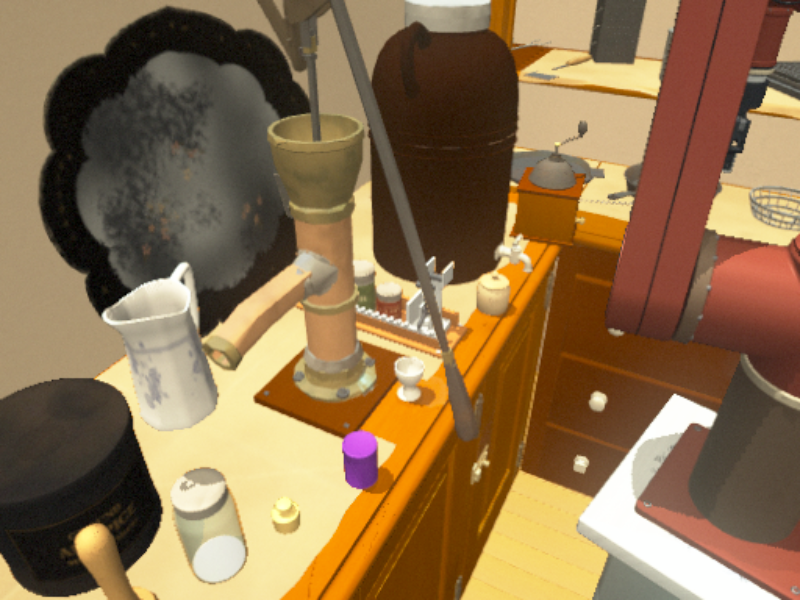

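View pics/top0.png

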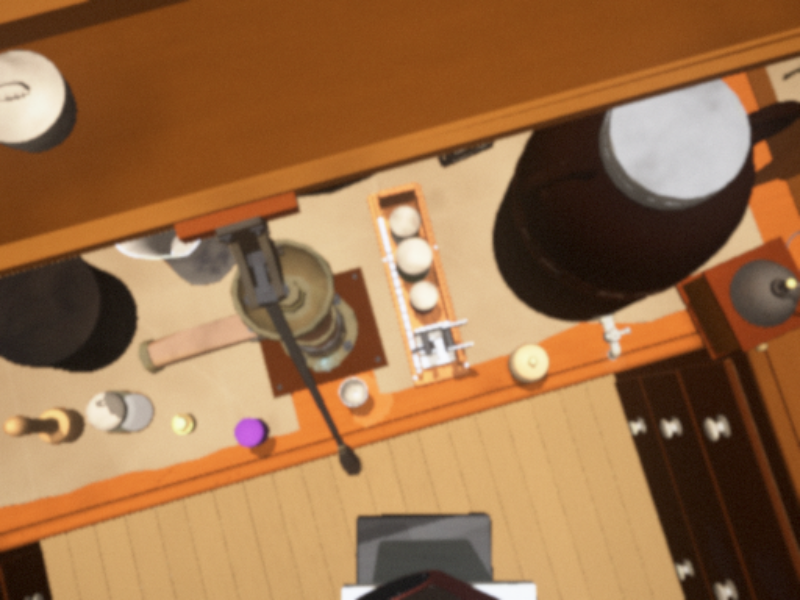

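Scene: the rack sits between the pump and the barrel. In the top view (800x600) it runs from about (440,378) at the fence end to (395,190) at the stop, with the fence at about (437,345), the egg cup at (353,393) and the mustard pot at (530,363). Next I'll measure the rack in detail.

```bash
cat > h.py <<'E'
import numpy as np,cv2
def cloud(p,d,c):
    K=np.array(c["intrinsics"]);D=np.array(c["dist_coeffs"]);T=np.array(c["world_from_camera"])
    h,w=d.shape;u,v=np.meshgrid(np.arange(w),np.arange(h))
    r=cv2.undistortPoints(np.stack([u,v],-1).reshape(-1,1,2).astype(float),K,D).reshape(h,w,2)
    P=np.dstack([r*d[...,None],d])@T[:3,:3].T+T[:3,3]
    P[d==0]=np.nan
    return P
def project(X,c):
    T=np.linalg.inv(np.array(c["world_from_camera"]))
    return cv2.projectPoints(np.atleast_2d(X).astype(float),cv2.Rodrigues(T[:3,:3])[0],T[:3,3],np.array(c["intrinsics"]),np.array(c["dist_coeffs"]))[0][:,0]
E
python3 - <<'E'
import numpy as np,cv2
from h import *
z=np.load("pics/top0.npz");p,d=z["p"],z["d"];P=cloud(p,d,z);np.save("pics/Ptop.npy",P)
# crop 512-scale: cols 225..310, rows 110..255
c=p[110:255,225:315,::-1]; H=P[110:255,225:315,2]
hv=cv2.applyColorMap((np.nan_to_num(np.clip(H/0.15,0,1))*255).astype(np.uint8),cv2.COLORMAP_JET)
cv2.imwrite("pics/crop.png",cv2.resize(np.hstack([c,hv]),None,fx=4,fy=4,interpolation=cv2.INTER_NEAREST))
cand=(H>0.038)&(H<0.05)
Q=P[110:255,225:315][cand];print(len(Q),Q.min(0),Q.max(0))
# table height & shelf heights
for (u,v) in [(330/1.5625,420/1.5625),(480/1.5625,350/1.5625),(268/1.5625,280/1.5625),(345/1.5625,455/1.5625),(310/1.5625,370/1.5625),(400/1.5625,100/1.5625),(680/1.5625,130/1.5625),(353/1.5625,393/1.5625),(530/1.5625,363/1.5625)]:
    print((int(u),int(v)),P[int(v),int(u)].round(3))
E
```

```text
653 [ 0.4570818  -0.05171773  0.03805781] [0.82023909 0.13457773 0.04995189]
(211, 268) [0.421 0.152 0.262]
(307, 224) [ 0.535 -0.082  0.003]
(171, 179) [0.552 0.183 0.587]
(220, 291) [0.367 0.144 0.115]
(198, 236) [0.507 0.208 0.013]
(256, 64) [0.702 0.054 0.654]
(435, 83) [ 0.725 -0.253  0.513]
(225, 251) [0.467 0.138 0.001]
(339, 232) [ 0.507 -0.155  0.075]
```

View pics/crop.png

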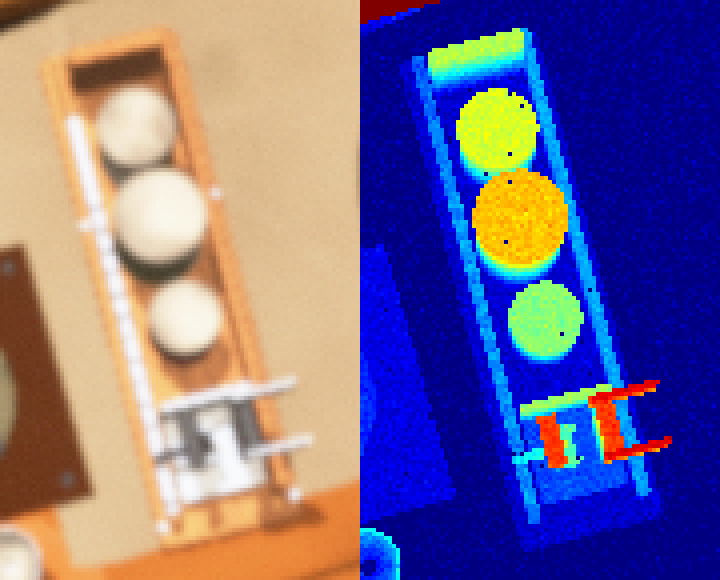

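The crop is clear. In crop pixels (left half) the stop is at the top, then the middle tin (137,128), the large one (160,215) and the small one (186,318). The fence plate is at y≈405, the lever bar at about x=190 and the fixed bar with its cheeks is to its right. Now I'll fit the frame.

```bash
python3 - <<'E'
import numpy as np,cv2
from h import *
P=np.load("pics/Ptop.npy")[110:255,225:315].reshape(-1,3); P=P[~np.isnan(P[:,0])]
print("table z",np.median(P[P[:,2]<0.008][:,2]))
W=P[(P[:,2]>0.041)&(P[:,2]<0.052)]
# seed direction, then refine
th=np.arctan2(0.19,-0.0);best=None
def fr(th): return np.array([np.cos(th),np.sin(th)]),np.array([-np.sin(th),np.cos(th)])
for th in np.radians(np.arange(-5,30,0.1)):
    a,b=fr(th);h=np.histogram(W[:,:2]@b,bins=np.arange(-.3,.3,.002))[0];s=(h.astype(float)**2).sum()
    if best is None or s>best[0]:best=(s,th)
th=best[1];a,b=fr(th);y=W[:,:2]@b
h,e=np.histogram(y,bins=np.arange(-.3,.3,.004));i=np.argsort(h)[::-1][:8];print(np.degrees(th),[(e[k].round(3),h[k]) for k in sorted(i)])
np.save("pics/W.npy",W)
s=P[:,:2]@a;t=P[:,:2]@b
for lo,hi,nm in((.06,.072,'small'),(.072,.084,'stop/mid/fence'),(.084,.095,'mid'),(.095,.112,'large'),(.112,.15,'bars')):
    m=(P[:,2]>lo)&(P[:,2]<hi)&(P[:,0]<.86)
    n,l,st,ce=cv2.connectedComponentsWithStats(np.zeros((2,2),np.uint8))
    print(nm,m.sum(),s[m].min().round(3),s[m].max().round(3),t[m].min().round(3),t[m].max().round(3))
for lo in np.arange(0,.08,.005): pass
E
```

```text
table z 0.0009927299739065365
13.099999999999937 [(np.float64(-0.168), np.int64(60)), (np.float64(-0.164), np.int64(139)), (np.float64(-0.16), np.int64(59)), (np.float64(-0.112), np.int64(8)), (np.float64(-0.104), np.int64(8)), (np.float64(-0.096), np.int64(18)), (np.float64(-0.092), np.int64(61)), (np.float64(-0.088), np.int64(36))]
small 127 0.475 0.785 -0.155 0.004
stop/mid/fence 456 0.513 0.794 -0.156 -0.094
mid 367 0.522 0.793 -0.156 -0.095
large 453 0.505 0.698 -0.177 -0.095
bars 213 0.505 0.545 -0.178 -0.102
```

```bash
python3 - <<'E'
import numpy as np,cv2
P=np.load("pics/Ptop.npy")[110:255,225:315]; W=np.load("pics/W.npy")
th=np.radians(13.1)
for k in range(3):
    b=np.array([-np.sin(th),np.cos(th)]);a=np.array([b[1],-b[0]])
    y=W[:,:2]@b;s=W[:,:2]@a;sl=[];ic=[]
    for c in(-.1625,-.0895):
        m=abs(y-c)<.006; f=np.polyfit(s[m]-.65,y[m],1);sl.append(f[0]);ic.append((f[1],m.sum()))
    th+=np.mean(sl); print(np.degrees(th),sl,ic)
b=np.array([-np.sin(th),np.cos(th)]);a=np.array([b[1],-b[0]])
Z=P[...,2];S=P[...,:2]@a;T=P[...,:2]@b
tm=(ic[0][0]+ic[1][0])/2;print("mid t",tm,"theta",th)
ok=(abs(T-tm)<.06)&(S>.44)&(S<.85)
for nm,lo,hi,s0,s1 in(('stop',.05,.1,.78,.84),('mid',.086,.096,.7,.8),('large',.1,.11,.62,.72),('small',.072,.084,.54,.64),('plate',.075,.086,.5,.56),('board',.005,.018,.4,.9)):
    m=ok&(Z>lo)&(Z<hi)&(S>s0)&(S<s1)
    if m.any(): print(nm,m.sum(),"s",S[m].min().round(4),S[m].max().round(4),S[m].mean().round(4),"t-mid",(T[m]-tm).min().round(4),(T[m]-tm).max().round(4),(T[m].mean()-tm).round(4),"z",Z[m].mean().round(4))
m=(Z>.112)&(Z<.15)&(S<.6)
x=np.c_[S[m],T[m]-tm,Z[m]];
print("lever bar",[ (np.median(g,0).round(4),g.min(0).round(4),g.max(0).round(4)) for g in (x[x[:,1]>0],x[(x[:,1]<0.0)&(x[:,1]>-.03)],x[x[:,1]<-.03])])
E
```

```text
12.957252133092833 [np.float64(-0.0014127657323225154), np.float64(-0.0035700748231349026)] [(np.float64(-0.16198947192801366), np.int64(258)), (np.float64(-0.08943907898092869), np.int64(114))]
12.924638690115984 [np.float64(0.00040279232245050766), np.float64(-0.0015412162431654157)] [(np.float64(-0.16044914601324642), np.int64(253)), (np.float64(-0.08804113929398749), np.int64(116))]
12.733059865030986 [np.float64(0.0001480699880113892), np.float64(-0.0068354325376823845)] [(np.float64(-0.1601854967807006), np.int64(246)), (np.float64(-0.08821251502781217), np.int64(112))]
mid t -0.1241990059042564 theta 0.2222338184983355
stop 189 s 0.7815 0.7954 0.7866 t-mid -0.0271 0.0352 0.004 z 0.0754
mid 284 s 0.706 0.7925 0.7338 t-mid -0.0271 0.0302 0.0035 z 0.0892
large 392 s 0.6397 0.6988 0.6697 t-mid -0.0257 0.0337 0.0041 z 0.1033
small 313 s 0.5505 0.6303 0.5975 t-mid -0.0267 0.0304 0.0024 z 0.0771
plate 57 s 0.519 0.5565 0.551 t-mid -0.0267 0.0315 0.0012 z 0.0797
board 1732 s 0.444 0.8441 0.6188 t-mid -0.0599 0.0599 0.0076 z 0.0111
lever bar [(array([0.5251, 0.0202, 0.1223]), array([0.51  , 0.0142, 0.1147]), array([0.5419, 0.0256, 0.1278])), (array([ 0.5263, -0.0167,  0.1239]), array([ 0.5059, -0.0297,  0.1129]), array([ 0.5456, -0.0082,  0.1408])), (array([ 0.5416, -0.0397,  0.1351]), array([ 0.5059, -0.0499,  0.1136]), array([ 0.5456, -0.0301,  0.1425]))]
```

```bash
cat >> h.py <<'E'
th=np.radians(12.92);A=np.array([np.cos(th),np.sin(th),0]);B=np.array([-np.sin(th),np.cos(th),0])
ROT=[np.pi,0,th]
E
python3 - <<'E'
from plant import *
from h import *
P=np.load("pics/Ptop.npy")
Z=P[...,2];m=(Z>.07)&(Z<.6)
Q=P[m];print("near",[ (lo,Q[(Q[:,0]>.4)&(Q[:,0]<.7)&(Q[:,2]>lo)&(Q[:,2]<lo+.1)&(Q[:,1]<-.08)][:,1].max(initial=-9).round(3),Q[(Q[:,0]>.35)&(Q[:,0]<.7)&(Q[:,2]>lo)&(Q[:,2]<lo+.1)&(Q[:,1]>.1)][:,1].min(initial=9).round(3)) for lo in(.07,.17,.27,.37,.47)])
# re-measure grip bars with final axes, full image region
C=P[110:255,225:315].reshape(-1,3);C=C[(C[:,2]>.112)&(C[:,2]<.15)]
s=C@A;t=C@B;m=s<.6;C=C[m];s=s[m];t=t[m]
for nm,k in(("lever",t>-.12),("fixed",(t<-.12)&(t>-.152)&(C[:,2]<.129)&(s>.514)&(s<.54)),("cheek1",(C[:,2]>.129)&(s>.526)),("cheek0",(C[:,2]>.129)&(s<.526))):
    print(nm,k.sum(),"s",s[k].min().round(4),s[k].max().round(4),s[k].mean().round(4),"t",t[k].min().round(4),t[k].max().round(4),t[k].mean().round(4),"z",np.median(C[k,2]).round(4))
for p,r in(([.179,-.358,.3],ROT),([.40,0,.3],ROT),([.541,-.008,.20],ROT),([.61,.007,.1],ROT)):
    for dy in(0,np.pi,-np.pi):
        q=inverse_kinematics(p,[np.pi,0,th+dy]);print(p,round(dy,1),None if q is None else np.round(q,2))
E
```

```text
near [(0.07, np.float64(-0.108), np.float64(0.129)), (0.17, np.float64(-0.109), np.float64(0.145)), (0.27, np.float64(-0.106), np.float64(0.153)), (0.37, np.float64(-0.084), np.float64(0.134)), (0.47, np.float64(-0.089), np.float64(0.169))]
lever 65 s 0.5096 0.5416 0.5251 t -0.1118 -0.1003 -0.1059 z 0.1223
fixed 50 s 0.5146 0.5395 0.5268 t -0.1484 -0.1365 -0.142 z 0.1222
cheek1 33 s 0.5398 0.5451 0.5431 t -0.1759 -0.1358 -0.1553 z 0.1354
cheek0 34 s 0.5054 0.5244 0.5078 t -0.1739 -0.1346 -0.1543 z 0.1358
[0.179, -0.358, 0.3] 0 [-1.3  -0.39  1.97 -0.    1.56  0.04]
[0.179, -0.358, 0.3] 3.1 None
[0.179, -0.358, 0.3] -3.1 None
[0.4, 0, 0.3] 0 [-0.2  -0.39  1.97 -0.    1.56  1.15]
[0.4, 0, 0.3] 3.1 [-0.2  -0.39  1.97  0.    1.56 -1.99]
[0.4, 0, 0.3] -3.1 [-0.2  -0.39  1.97  0.    1.56 -1.99]
[0.541, -0.008, 0.2] 0 [-0.16  0.04  1.78 -0.    1.32  1.18]
[0.541, -0.008, 0.2] 3.1 [-0.16  0.04  1.78  0.    1.32 -1.96]
[0.541, -0.008, 0.2] -3.1 [-0.16  0.04  1.78  0.    1.32 -1.96]
[0.61, 0.007, 0.1] 0 [-0.12  0.31  1.68 -0.    1.15  1.23]
[0.61, 0.007, 0.1] 3.1 [-0.12  0.31  1.68  0.    1.15 -1.91]
[0.61, 0.007, 0.1] -3.1 [-0.12  0.31  1.68  0.    1.15 -1.91]
```

```bash
python3 - <<'E'
from plant import *
from h import *
gripper_to(.085,20)
movep([.179,-.358,.3],ROT); movep([.40,0,.3],ROT)
T=.5255*A-.130*B
move_l([T[0],T[1],.21],.15)
o=observe();print(o["time_s"],o["eef_pos"],o["tcp_rot"],o["ft_force"])
c=get_calibration("wrist");p,d=get_image("wrist")
np.savez("pics/w1.npz",p=p,d=d,**{k:np.array(v) for k,v in c.items()})
cv2.imwrite("pics/w1.png",p[:,:,::-1])
P=cloud(p,d,c).reshape(-1,3);C=P[(P[:,2]>.112)&(P[:,2]<.145)];s=C@A;t=C@B
m=(abs(s-.5255)<.03)&(abs(t+.124)<.08);C=C[m];s=s[m];t=t[m]
for nm,k in(("lever",t>-.12),("fixed",(t<-.12)&(t>-.152)&(C[:,2]<.129)&(s>.514)&(s<.54)),("cheek1",(C[:,2]>.129)&(s>.526)),("cheek0",(C[:,2]>.129)&(s<.526))):
    if k.any(): print(nm,k.sum(),"s",s[k].min().round(4),s[k].max().round(4),s[k].mean().round(4),"t",t[k].min().round(4),t[k].max().round(4),t[k].mean().round(4),"z",np.median(C[k,2]).round(4))
E
```

```text
4.0667 [ 0.54117027 -0.00934071  0.21051612] [ 3.14131493e+00 -5.64695103e-04  2.25309500e-01] [-0.29804883 -0.76790447  0.17897009]
lever 614 s 0.5109 0.5432 0.5285 t -0.11 -0.0981 -0.1044 z 0.123
fixed 429 s 0.514 0.5394 0.5269 t -0.146 -0.1347 -0.1399 z 0.1233
cheek1 417 s 0.543 0.5478 0.5459 t -0.1733 -0.1322 -0.1525 z 0.1354
cheek0 428 s 0.5068 0.5121 0.5101 t -0.1735 -0.1323 -0.1534 z 0.135
```

View pics/w1.png

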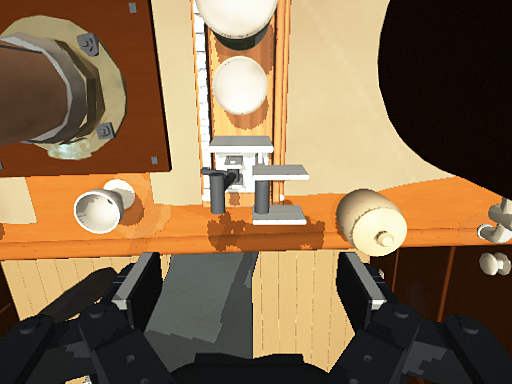

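The wrist view shows the lever bar at (217,192), the fixed bar at (263,195) and the cheeks at rows 172 and 213, all agreeing with the top view to within 2 mm. The notch strip is at column ≈205. I'll extract the notch positions from the saved depth and lower the hand.

```bash
python3 - <<'E'
from plant import *
from h import *
z=np.load("pics/w1.npz");P=cloud(z["p"],z["d"],z).reshape(-1,3);s=P@A;t=P@B
m=(abs(t+.1222-.0365)<.0025)&(s>.45)&(s<.72)&(P[:,2]<.06)
b=np.arange(.46,.72,.003);i=np.digitize(s[m],b)
print([(b[k-1].round(3),int(1000*np.median(P[m][i==k,2])),) for k in range(1,len(b)) if (i==k).any()])
k=(P[:,2]>.076)&(P[:,2]<.084)&(abs(s-.55)<.02)&(abs(t+.1222)<.04);print("plate",s[k].min(),s[k].max())
k=(P[:,2]>.066)&(P[:,2]<.075)&(s>.565)&(s<.64)&(abs(t+.1222)<.04);print("small",s[k].min(),s[k].max())
T=.5275*A-.129*B
move_l([T[0],T[1],.15],.12)
print(move_l([T[0],T[1],.093],.04,max_force=5))
o=observe();print(o["time_s"],o["eef_pos"],o["ft_force"],o["opening"])
E
```

```text
[(np.float64(0.484), 33), (np.float64(0.487), 34), (np.float64(0.49), 38), (np.float64(0.493), 39), (np.float64(0.496), 38), (np.float64(0.499), 44), (np.float64(0.502), 44), (np.float64(0.505), 39), (np.float64(0.508), 39), (np.float64(0.511), 38), (np.float64(0.514), 39), (np.float64(0.517), 39), (np.float64(0.523), 54), (np.float64(0.526), 55), (np.float64(0.529), 45), (np.float64(0.532), 39), (np.float64(0.535), 39), (np.float64(0.538), 38), (np.float64(0.541), 39), (np.float64(0.544), 39), (np.float64(0.547), 42), (np.float64(0.55), 44), (np.float64(0.553), 43), (np.float64(0.556), 39), (np.float64(0.559), 39), (np.float64(0.562), 39), (np.float64(0.565), 43), (np.float64(0.568), 44), (np.float64(0.571), 39), (np.float64(0.574), 39), (np.float64(0.577), 40), (np.float64(0.58), 44), (np.float64(0.583), 43), (np.float64(0.586), 39), (np.float64(0.589), 39), (np.float64(0.592), 39), (np.float64(0.595), 44), (np.float64(0.598), 44), (np.float64(0.601), 39), (np.float64(0.604), 38), (np.float64(0.607), 42), (np.float64(0.61), 44), (np.float64(0.613), 44), (np.float64(0.616), 39), (np.float64(0.619), 39), (np.float64(0.622), 43), (np.float64(0.625), 44), (np.float64(0.628), 44), (np.float64(0.631), 39), (np.float64(0.634), 39), (np.float64(0.637), 43), (np.float64(0.64), 44), (np.float64(0.643), 44), (np.float64(0.646), 39), (np.float64(0.649), 39), (np.float64(0.652), 43), (np.float64(0.655), 44), (np.float64(0.658), 44), (np.float64(0.661), 39), (np.float64(0.664), 39), (np.float64(0.667), 41), (np.float64(0.67), 44), (np.float64(0.673), 43)]
plate 0.5300438941956859 0.5584678171963616
small 0.5966475898082023 0.6230547158310538
False
6.3417 [ 0.54325451 -0.00782704  0.0933413 ] [0.50715437 0.42242682 0.35963962] 0.08500849241178325
```

```bash
python3 - <<'E'
from plant import *
from h import *
gripper_to(.030,30);hold(.2)
o=observe();f0=o["ft_force"];print(o["time_s"],o["opening"],o["grasp_force"],f0,o["eef_pos"]@A)
p0=o["eef_pos"].copy();p0[2]=.0933
# slide in small steps, watching force along the rack
for k in range(1,60):
    tgt=p0+A*.002*k if k<22 else p0+A*(.044+.001*(k-22))
    hit=move_l(tgt,.02 if k<22 else .01,max_force=9)
    o=observe();f=(o["ft_force"]-f0)
    if k%4==0 or k>20 or hit: print(k,round(o["time_s"],2),"dx %.4f"%((o["eef_pos"]-p0)@A),"F %.1f %.1f %.1f"%(f@A,f@B,f[2]),round(o["opening"],4),hit)
    if hit or f@A<-9 or (o["eef_pos"]-p0)@A>.08 or o["time_s"]>30: break
E
```

```text
7.075 0.03278353803196639 32.32623376417905 [ 0.9839752  -1.99716994  4.66711489] 0.5280771251361189
4 8.11 dx 0.0084 F -0.7 3.4 0.7 0.0325 False
8 9.11 dx 0.0164 F -0.0 3.2 0.3 0.0322 False
12 10.11 dx 0.0244 F -0.3 2.6 0.7 0.0325 False
16 11.11 dx 0.0323 F -0.4 1.7 1.0 0.0325 False
20 12.11 dx 0.0402 F -1.2 3.0 1.3 0.0326 False
21 12.36 dx 0.0422 F -1.5 2.1 1.4 0.0327 False
22 12.71 dx 0.0439 F -2.9 3.1 2.5 0.0325 False
23 12.96 dx 0.0449 F -3.4 3.0 2.6 0.0323 False
24 13.21 dx 0.0459 F -2.4 2.3 2.6 0.0328 False
25 13.46 dx 0.0468 F -2.8 2.9 2.2 0.0322 False
26 13.71 dx 0.0478 F -2.3 2.9 3.5 0.0324 False
27 13.96 dx 0.0489 F -3.2 2.8 3.6 0.0324 False
28 14.21 dx 0.0499 F -2.7 2.0 2.8 0.0325 False
29 14.46 dx 0.0508 F -2.9 2.7 2.1 0.0325 False
30 14.71 dx 0.0519 F -3.0 2.7 2.9 0.0321 False
31 14.96 dx 0.0528 F -1.9 3.1 3.1 0.0327 False
32 15.21 dx 0.0539 F -2.8 3.3 2.9 0.0325 False
33 15.46 dx 0.0548 F -4.3 3.6 2.9 0.0324 False
34 15.71 dx 0.0558 F -3.6 3.4 2.4 0.0326 False
35 15.96 dx 0.0568 F -3.3 3.6 2.9 0.0323 False
36 16.21 dx 0.0578 F -3.1 2.0 1.8 0.0324 False
37 16.46 dx 0.0588 F -1.8 3.6 2.4 0.0327 False
38 16.71 dx 0.0598 F -3.1 2.8 1.1 0.0324 False
39 16.96 dx 0.0609 F -2.8 3.0 2.8 0.0327 False
40 17.21 dx 0.0618 F -3.6 2.2 2.4 0.0325 False
41 17.46 dx 0.0628 F -3.2 2.7 2.6 0.0327 False
42 17.71 dx 0.0639 F -3.1 2.8 2.2 0.0322 False
43 17.96 dx 0.0649 F -3.5 2.6 1.7 0.0326 False
44 18.21 dx 0.0658 F -3.7 3.9 3.6 0.0328 False
45 18.46 dx 0.0668 F -1.7 2.8 2.4 0.0324 False
46 18.71 dx 0.0678 F -4.2 3.4 3.4 0.0328 False
47 18.96 dx 0.0682 F -5.3 3.2 4.7 0.0328 False
48 19.21 dx 0.0684 F -10.0 3.7 7.1 0.0325 False
```

```bash
python3 - <<'E'
from plant import *
from h import *
o=observe();print(o["eef_pos"],o["ft_force"],o["opening"])
for n in("top","wrist"):
    c=get_calibration(n);p,d=get_image(n)
    np.savez(f"pics/{n}2.npz",p=p,d=d,**{k:np.array(v) for k,v in c.items()})
    P=cloud(p,d,c).reshape(-1,3);s=P@A;t=P@B;m=(s>.5)&(s<.85)&(abs(t+.123)<.045)
    P=P[m];s=s[m];t=t[m];Z=P[:,2]
    for nm,lo,hi,s0,s1 in(('stop',.075,.083,.78,.84),('mid',.086,.097,.7,.8),('large',.1,.111,.64,.74),('small',.073,.085,.6,.68),('plate',.076,.085,.58,.63),('lever',.112,.128,.5,.64)):
        k=(Z>lo)&(Z<hi)&(s>s0)&(s<s1)&((t>-.12) if nm=='lever' else True)
        if k.any(): print(n,nm,k.sum(),s[k].min().round(4),s[k].max().round(4),"t",t[k].min().round(4),t[k].max().round(4))
t=np.load("pics/top2.npz")["p"];w=np.load("pics/wrist2.npz")["p"]
cv2.imwrite("pics/v2.png",np.hstack([cv2.resize(t[110:255,225:315,::-1],None,fx=2.6,fy=2.6),cv2.resize(w[:,:,::-1],(503,377))]))
E
```

```text
[0.61035571 0.00716511 0.09368741] [-9.63801575 -0.61513987 11.80586663] 0.032467215214681336
top stop 48 0.7822 0.7952 t -0.1545 -0.0919
top mid 224 0.7341 0.7928 t -0.1484 -0.0971
top large 10 0.6832 0.7281 t -0.1303 -0.1139
top small 5 0.6225 0.6645 t -0.1069 -0.0939
top lever 3 0.5782 0.5835 t -0.1181 -0.1094
wrist large 13224 0.6727 0.71 t -0.1503 -0.0899
wrist small 7882 0.6053 0.6724 t -0.1517 -0.0915
wrist plate 1721 0.5953 0.63 t -0.1517 -0.0915
wrist lever 1798 0.5783 0.6119 t -0.12 -0.0992
```

View pics/v2.png

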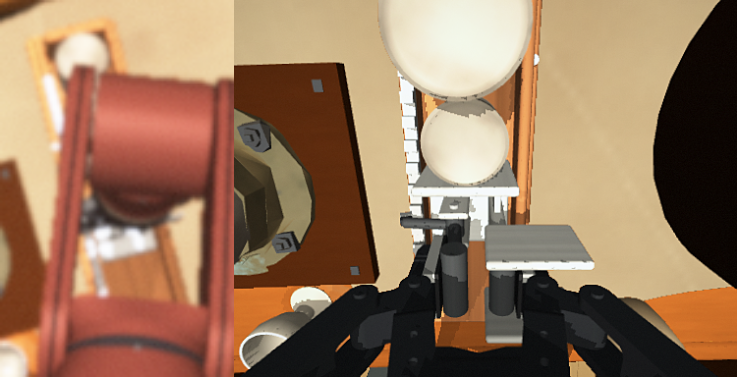

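```bash
python3 - <<'E'
from h import *
for f,gs in(("w1",.528),("wrist2",None)):
    z=np.load(f"pics/{f}.npz");P=cloud(z["p"],z["d"],z).reshape(-1,3);s=P@A;t=P@B
    m=(abs(t+.0857)<.003)&(s>.56)&(s<.70)&(P[:,2]<.048)&(P[:,2]>.036)
    if f=="wrist2": m&=s>.612
    n=P[m,2]<.0415;ph=np.angle((np.exp(2j*np.pi*s[m]/.015)*np.where(n,1/n.sum(),-1/(~n).sum())).sum())/(2*np.pi)*.015%.015
    print(f,m.sum(),"notch centres",[round(float(ph+.015*k),4) for k in range(38,44)])
    k=(abs(t+.0857)<.004)&(P[:,2]>.049)&(P[:,2]<.075)&(s>.5)&(s<.62)
    print("tooth s",s[k].min(),s[k].max(),np.median(s[k]),"z",np.median(P[k,2]),np.percentile(P[k,2],[5,95]))
    k=(P[:,2]>.112)&(P[:,2]<.128)&(t>-.125)&(t<-.095)&(s>.5)&(s<.63);print("lever bar s",s[k].min(),s[k].max())
E
```

```text
w1 782 notch centres [0.5748, 0.5898, 0.6048, 0.6198, 0.6348, 0.6498]
tooth s 0.5241047614548289 0.530638988002666 0.5281069108644901 z 0.05476197826425949 [0.05256899 0.05698908]
lever bar s 0.5109283551538835 0.5432141310048786
wrist2 989 notch centres [0.5745, 0.5895, 0.6045, 0.6195, 0.6345, 0.6495]
tooth s 0.5923373600438748 0.5987994260075729 0.5968539087871193 z 0.06227138612979585 [0.05192598 0.06391051]
lever bar s 0.5783278746021743 0.611986358726868
```

```bash
cat >> h.py <<'E'
def tooth(tag):
    from plant import get_calibration,get_image
    c=get_calibration("wrist");p,d=get_image("wrist");np.savez(f"pics/{tag}.npz",p=p,d=d,**{k:np.array(v) for k,v in c.items()})
    P=cloud(p,d,c).reshape(-1,3);s=P@A;t=P@B
    k=(abs(t+.0857)<.004)&(P[:,2]>.049)&(P[:,2]<.075)&(s>.5)&(s<.62)
    print(tag,"tooth s %.4f %.4f z %.4f"%(s[k].min(),s[k].max(),np.median(P[k,2])),k.sum())
E
python3 - <<'E'
from plant import *
from h import *
o=observe();p=o["eef_pos"];f0=o["ft_force"]
print(move_l(p-A*.006,.01,max_force=15));o=observe();print(o["eef_pos"]@A,p@A,o["ft_force"]);tooth("a1")
gripper_to(.046,20);gripper_to(.072,20);hold(.3)
o=observe();print(o["time_s"],o["opening"],o["ft_force"]);tooth("a2")
E
```

```text
False
0.5904778846015447 0.596466600629127 [0.21032898 0.50940346 4.84250244]
a1 tooth s 0.5855 0.5928 z 0.0622 163
21.2333 0.07210110109541384 [-0.62873324  0.07191728  0.15589308]
a2 tooth s 0.5857 0.5927 z 0.0552 113
```

```bash
python3 - <<'E'
from plant import *
from h import *
p=observe()["eef_pos"]
gripper_to(.085)
print(move_l([p[0],p[1],.15],.06,max_force=8))
move_l([p[0],p[1],.21],.1);tooth("a3")
z=np.load("pics/a3.npz");cv2.imwrite("pics/a3.png",z["p"][:,:,::-1])
move_l([.44,0,.3],.15)
movep([.36,-.12,.3],ROT);o=observe();print(o["time_s"],o["ft_force"])
c=get_calibration("top");q,d=get_image("top");P=cloud(q,d,c).reshape(-1,3);s=P@A;t=P@B
for nm,lo,hi,s0,s1 in(('stopfront',.05,.1,.775,.84),('mid',.086,.094,.72,.79),('large',.1,.108,.66,.75),('small',.074,.082,.612,.68),('plate',.074,.086,.58,.622)):
    k=(P[:,2]>lo)&(P[:,2]<hi)&(s>s0)&(s<s1)&(abs(t+.123)<.034);print(nm,k.sum(),s[k].min().round(4),s[k].max().round(4),"t",t[k].min().round(4),t[k].max().round(4),P[k,2].mean().round(4))
cv2.imwrite("pics/t3.png",cv2.resize(q[100:265,200:360,::-1],None,fx=3.5,fy=3.5))
E
```

```text
False
a3 tooth s 0.5870 0.5933 z 0.0550 53
25.5 [ 0.02314215 -0.13902242 -0.4574107 ]
stopfront 170 0.7753 0.7949 t -0.1549 -0.0916 0.0807
mid 263 0.7337 0.7899 t -0.1512 -0.0979 0.089
large 363 0.6706 0.7313 t -0.1509 -0.0927 0.1032
small 287 0.612 0.6792 t -0.1531 -0.0943 0.0774
plate 55 0.5808 0.6183 t -0.1531 -0.0943 0.0798
```

View pics/a3.png

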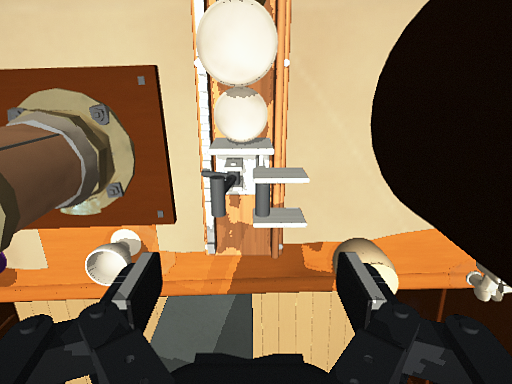

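View pics/t3.png

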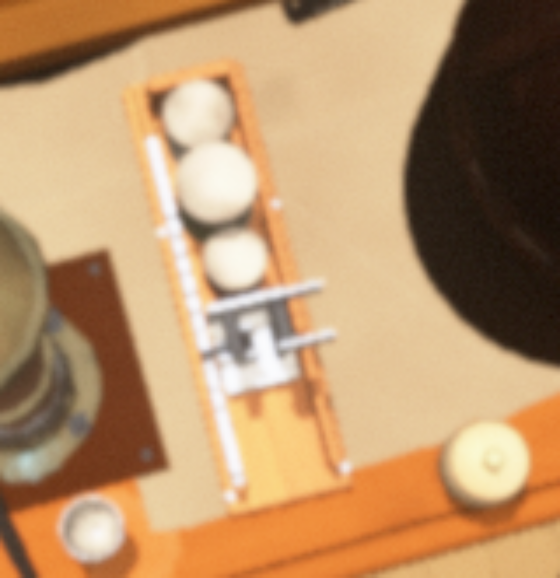

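The tooth's top reads 55.0 mm, against 54.8 mm when it was parked in the long notch and about 60 mm if it were on a crest, so it is fully down. The tins at (197,115), (217,182) and (235,260) touch each other and the stop, and the egg cup and mustard pot have not been moved.

```bash
python3 -c "
from plant import *
print(job_done())"
```

```text
the job is handed in; nothing more can be done
None
```

The job is handed in (no verdict came back): the three tins stand together against the end stop, and the catch is down in the nearest notch, leaving the fence about 6 mm from the row.

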